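# Mesh the bread maker's drive gear and hold it home

## Robot

A 6-joint arm with a two-finger parallel gripper is mounted at the origin on a cart in front of the work surface, level with it; the furniture and walls round the work are solid. World frame = base frame: x ahead of the robot, y to its left, z up, the work surface at z = 0. Lengths are in m, angles in rad, forces in N, time in s.
With the tool pointing down it reaches from about 0.4 to 0.825 m from the base axis. Payload 7 kg.
Tool frame: the origin (TCP) lies at the very end of the fingers, on their centre line; the grasp point (between the pads) lies 19 mm behind it; z points along the fingers, y is the line along which they close (so a half turn about z gives the same grasp; the last joint's range is limited). The gripper opens to 88 mm and grips with 3 to 60 N. Pads are 19 mm wide; open, the fingers measure 130 mm over their backs; the gripper's body (78 mm by 193 mm) begins 47 mm behind the grasp point.
Start: joints at [-0.84, 0.359, 0.012, 0, -1.224, -0.288], TCP at [0.289, -0.61, 0.227] pointing down, gripper open.
Joint ranges: [-3.07, 3.07], [-1.43, 2.12], [-1.02, 1.25], [-3.03, 1.67], [-3.05, -0], [-3.03, 3.03]. Speed limits (rad/s): [2.39, 2.39, 3.01, 3.14, 3.14, 3.14].

## Interface

Orientations are given as a 3x3 rotation matrix whose columns are the frame's x, y, z axes.
In Python, from bench import robot gives the robot as it stands.
- The arm moves only by the tool carry_out, never from a script. Its argument "steps" is text: rows parted by semicolons, each of 5 numbers parted by spaces: the opening, from 0 (shut) to 1 (fully open), then the shift along the tool's x, y, z in m, then the turn about the tool's z in rad. In form: fingers x y z yaw; .... A call has 1 to 5 rows; each row shifts and turns the commanded pose from where the row before left it, along the tool's axes as they then stand; what a row does not reach is not made up. A row lasts 1/10 s, in which the tool goes at most 50 mm and 8.59 degrees, less where a joint would pass 70% of its speed; a pose out of reach is approached as far as the arm can. A call is refused whole if a number of a shift passes 0.05 or a number of a turn 0.15, either way. A call with a gripper value outside its range is refused whole. The fingers move at their own pace and stop on an object; the grip force is fixed at half the most. Time passes only in rows, so rows that do not move let the fingers close. It gives the time, the measured TCP pose, the force, the opening and the grip force at its end, in the units of the state.
- robot.read_state(): the state, without advancing time (a new reading comes with each control period).
- robot.camera(name): name is "scene" or "top" or "wrist"; returns (picture, depth): 384x512x3 uint8, red, green, blue; 384x512 float32, m along the optical axis (not along the pixel's ray), 0 where there is no reading.
- robot.calibration(name): a dict with "mtx" (3x3 intrinsics, pixels), "D" ([k1, k2, p1, p2, k3] as OpenCV has them; the pictures are not rectified), "R" (3x3) and "t" (3): a world point X has camera coordinates R X + t. Camera axes: x right, y down, z forward; pixel columns grow to the right and rows downward; lengths in m; the calibration is good to about 2 mm. A picture is of the moment at which its call begins: read the wrist's pose just before it. calibration takes no time and is no camera call; for the wrist camera it gives the pose at the moment of the call.
- robot.finish_job(): hands the job in; it is judged then, once.
The state is a dict: "time": time; "q": joint angles; "qd": joint speeds; "joint_torque": joint torques, N m; "ee_pos": TCP position; "orientation": TCP orientation; "wrist_force": force on the tool from outside, world axes, zero at the start; "moment": the same for the moment, N m; "grip_width": finger opening in m; "finger_force": force on a finger pad.
Only numpy, scipy, OpenCV 4.12 (cv2) and the standard library are available. Lean on these libraries where they do the work, as an engineer would, in place of code of your own. Each camera call takes 0.05 s, during which the arm holds its last target. There are 200 camera calls.

## Task

The bread maker's drive unit is out on the bench for repair. Lift the white drive gear out of the wooden block, turn it until the cross-shaped splines of its stem mesh with the cross-shaped socket on top of the drive unit, and push it fully home against the spring inside, until the gear sits flat on the steel socket. Do not let go: finish with the fingers still on the gear, pressing it home, and leave the screwdriver, padlock, tape measure and drink can where they are.

Things in the scene. Friction and masses are not known exactly. Their poses are not given: they have to be found in the camera images.
- gear: Loose white gear standing in the block's hole, about 0.12 kg: disc 66 mm across the teeth, 10 mm thick. Origin: centre of the disc's flat underside, which lies on the block at the start; z up along the axis. Splined steel stem below, square grip above; both look the same after every quarter turn. Its yaw varies.
- gear_grip (a point): Middle of the black square grip on top of the gear, 26 mm above the gear's origin. The grip is 22 x 22 mm, sides along the gear's x and y, from 10 mm (the disc's top) to 42 mm above the origin. Grasp it from above across two opposite sides, fingertips just above the disc.
- gear_stem (a point): Lower end of the gear's steel stem, 24 mm below its origin. Two crossed splines along the gear's x and y, each 22 mm tip to tip, 6.4 mm wide (stepped narrower, 5.2 then 4, in the lowest 3 mm), reach 16 mm below the origin; a round pilot 11.6 mm across goes on to 24 mm, its nose tapering to 5 mm. The pilot enters the socket at any yaw, the splines only when turned to the slots.
- block: Fixed pale wooden block, 86 x 86 x 40 mm, origin at the centre of its underside, with an upright round hole 27 mm across through its centre; it only stores the gear. It and the drive unit stand to the left and right of the white bread maker, either way round; the bread maker is 250 mm tall (from x = 0.47 back, y = -0.19 to 0.16), so carry the gear over or round it.
- drive_unit: Fixed drive unit, origin at the centre of its underside, z up: a steel plate 110 x 92 mm, a grey housing and a round black boss 60 mm across; a motor 38 mm thick lies along its +x side, to 83 mm from the axis and up to 47 mm high. On top of the boss is the square steel socket insert, 32 x 32 mm.
- socket (a point): Centre of the socket's flat upper face, 62 mm above the bench, axes as the drive unit's. The opening is a cross, slots along its x and y, each 26 mm long and 10 mm wide, 36 mm deep. The gear is home when its origin is at this point with its splines in the slots (any of the four quarter turns).
- spring_pad (a joint): Brass spring pad inside the socket, m pressed down: 0 free (its top 16 mm below the socket's face), at most 0.011; the stem's end presses it 8 mm when the gear is home. It pushes up with about 5 N at first and 10 N with the gear home.
- screwdriver_2: Loose screwdriver with a yellow handle, about 214 mm long, lying on the bench; leave it alone.
- padlock_1: Loose brass padlock, 69 x 42 x 21 mm, lying on the bench; leave it alone.
- tape_measure_1: Loose yellow tape measure, 41 x 89 x 65 mm, standing on the bench; leave it alone.
- drink_can: Loose drink can, 66 mm across, 115 mm tall, standing on the bench; leave it alone.

How it is judged:
By the outcome, as a careful person would: the job done as asked, in the order asked, and still so for the second after the job is handed in, while the arm keeps its last pose, push and grip.
It also fails if it takes over 51 s, if anything falls off the work surface, if the arm or the gripper's body presses on something with over 40 N, if the wrist force passes 120 N, or if a joint passes its speed limit or range.

## Working session

There is one attempt and no reset: what is moved stays moved. The work goes in short steps, Python scripts to look and compute and a tool call to move; the robot and the scene stay as the last step left them, time stands still between calls to the robot, and variables do not carry over. Pictures are saved under pics/ and viewed, at most 10 in all, crops included, and the job is handed in when it is done.

Besides the shell and the picture viewer there is one more tool, called after "Emit:" as name(argument=value, ...) on one line, values as JSON. carry_out: Moves the arm, as the interface text tells. Its arguments: {"type":"object","properties":{"steps":{"type":"string"}},"required":["steps"]}

```bash
mkdir -p pics; python3 - <<'E'
from bench import robot
import cv2,numpy as np
s=robot.read_state();print(s['time'],s['ee_pos'],s['orientation'],s['grip_width'])
for n in ("scene","top"):
    p,d=robot.camera(n);np.savez('pics/%s.npz'%n,p=p,d=d)
    c=robot.calibration(n);print(n,c['mtx'],c['D'],c['R'],c['t'])
    cv2.imwrite('pics/%s.png'%n,p[:,:,::-1])
a=cv2.imread('pics/top.png');b=cv2.imread('pics/scene.png')
cv2.imwrite('pics/topb.png',cv2.resize(a,(800,600)))
E
```

```text
0.0 [ 0.28896656 -0.60946862  0.22563057] [[-9.03614848e-01 -4.28345080e-01 -8.36165332e-04]
 [-4.28345872e-01  9.03613736e-01  1.42474334e-03]
 [ 1.45288681e-04  1.64558720e-03 -9.99998635e-01]] 0.08752823920224123
scene [[382.5546628    0.         258.26471307]
 [  0.         382.5546628  193.42136376]
 [  0.           0.           1.        ]] [-0.02450858  0.          0.          0.          0.        ] [[ 0.79066315 -0.61189594 -0.02086027]
 [-0.26232568 -0.30778584 -0.91457811]
 [ 0.55320613  0.72859539 -0.40387094]] [-0.3995945  0.1946232  0.9160545]
top [[349.0817775    0.         259.03196775]
 [  0.         349.0817775  191.06910023]
 [  0.           0.           1.        ]] [-0.07975405  0.          0.          0.          0.        ] [[-0.00575631 -0.99991498  0.01169998]
 [-0.98483068  0.00363959 -0.17347994]
 [ 0.17342261 -0.0125211  -0.9847679 ]] [-0.02473671  0.50515725  0.95696114]
```

View pics/topb.png

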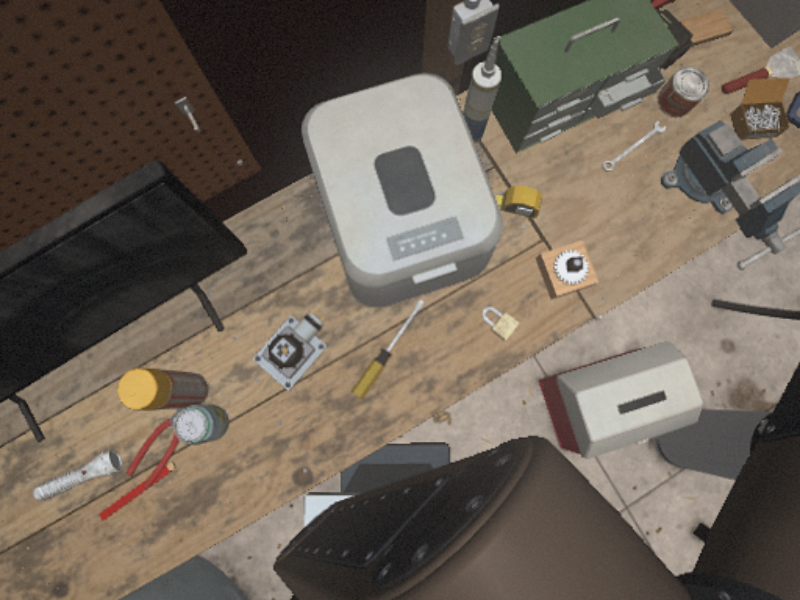

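View pics/scene.png

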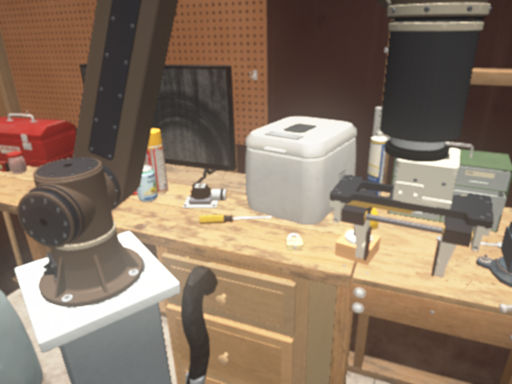

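The top view (800x600) shows the gear in its block at about (572,266), the drive unit at (287,351) with its motor towards (313,325), the bread maker between them, and the screwdriver at (388,350). The scene view agrees with this. Next I'll enlarge the gear and socket and measure both.

```bash
cat > h.py <<'E'
import numpy as np,cv2
def ray(c,uv):
    n=cv2.undistortPoints(np.array([[uv]],float),c['mtx'],c['D'])[0,0]
    R=np.array(c['R']);return -R.T@c['t'],R.T@np.array([n[0],n[1],1])
def atz(c,uv,z):
    o,d=ray(c,uv);return o+d*(z-o[2])/d[2]
def atdepth(c,uv,z):
    o,d=ray(c,uv);return o+d*z
E
python3 - <<'E'
from bench import robot
import cv2,numpy as np
from h import *
c=robot.calibration('top');f=np.load('pics/top.npz');p=f['p'];d=f['d']
for n,uv,z in (('grip',(366,169),.082),('disc',(365.5,171),.05),('sock',(184,224.6),.062)):
    u,v=map(round,uv)
    print(n,atz(c,uv,z),'depth',atdepth(c,uv,d[v,u]))
A=p[145:195,340:400];B=p[195:255,155:215]
A=cv2.resize(A,(400,400*50//60),interpolation=cv2.INTER_CUBIC);B=cv2.resize(B,(400,400),interpolation=cv2.INTER_CUBIC)
o=np.zeros((400,800,3),np.uint8);o[:A.shape[0],:400]=A;o[:,400:]=B
cv2.imwrite('pics/crop.png',o[:,:,::-1])
E
```

```text
grip [ 0.56053202 -0.32897106  0.082     ] depth [ 0.56118494 -0.32986686  0.07929785]
disc [ 0.56227501 -0.33771914  0.05      ] depth [ 0.55439119 -0.32668542  0.08347418]
sock [0.40820365 0.18187645 0.062     ] depth [0.4101609  0.18688276 0.03732593]
```

View pics/crop.png

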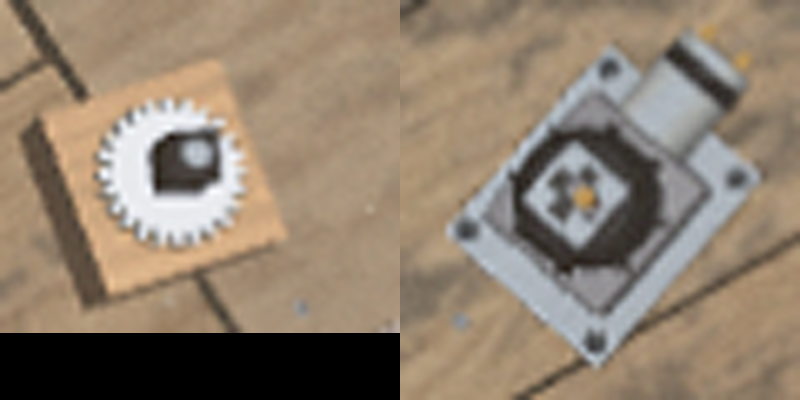

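The grip top is near crop (188,157) and the disc centre at (170,172), so the gear is at about (0.562, -0.337). The socket centre is at crop (576,193). I'll move above the gear and look closer with the wrist camera.

Emit:
carry_out(steps="1 -0.04 0.014 0 0; 1 -0.04 0.014 0 0; 1 -0.04 0.014 0 0; 1 -0.04 0.014 0 0; 1 -0.04 0.014 0 0")

```text
time: 0.6
ee_pos: [0.4407, -0.4595, 0.2262]
orientation: [[-0.904, -0.428, -0.0], [-0.428, 0.904, 0.0], [0.0, 0.001, -1.0]]
wrist_force: [0.2, -0.4, -0.6]
grip_width: 0.0872
finger_force: 0.0
```

Emit:
carry_out(steps="1 -0.04 0.014 0 0; 1 -0.04 0.014 0 0; 1 -0.04 0.014 0 0; 1 -0.04 0.014 0 0; 1 0 0 0 0")

```text
time: 1.1
ee_pos: [0.5635, -0.3383, 0.2256]
orientation: [[-0.902, -0.432, -0.0], [-0.432, 0.902, 0.001], [0.0, 0.001, -1.0]]
wrist_force: [-0.6, -0.9, 0.5]
grip_width: 0.0877
finger_force: 0.0
```

```bash
python3 - <<'E'
from bench import robot
import cv2,numpy as np
from h import *
s=robot.read_state();print(s['time'],s['ee_pos'],s['orientation'],s['q'])
c=robot.calibration('wrist');print(c)
p,d=robot.camera('wrist');np.savez('pics/w1.npz',p=p,d=d)
cv2.imwrite('pics/w1.png',cv2.resize(p,(800,600),interpolation=cv2.INTER_CUBIC)[:,:,::-1])
c=robot.calibration('top')
print(atz(c,(181.4,223.95),.062))
E
```

```text
1.1 [ 0.56346968 -0.33832745  0.22562523] [[-9.01821025e-01 -4.32109550e-01 -4.18246449e-04]
 [-4.32109741e-01  9.01820801e-01  6.43945910e-04]
 [ 9.89281701e-05  7.61452326e-04 -9.99999705e-01]] [-2.44918588e-01  3.30683108e-01 -3.09883181e-02 -5.59391117e-04
 -1.20968686e+00 -8.78849095e-01]
{'mtx': array([[277.74589441,   0.        , 258.92122613],
       [  0.        , 277.74589441, 189.54935276],
       [  0.        ,   0.        ,   1.        ]]), 'D': array([-0.02192444,  0.        ,  0.        ,  0.        ,  0.        ]), 'R': array([[-4.32800090e-01,  9.01489546e-01,  8.24856551e-04],
       [ 8.69304462e-01,  4.17105553e-01,  2.65203149e-01],
       [ 2.38733814e-01,  1.15496998e-01, -9.64192206e-01]]), 't': array([ 0.54983712, -0.38113582,  0.29284507])}
[0.41001885 0.18918285 0.062     ]
```

View pics/w1.png

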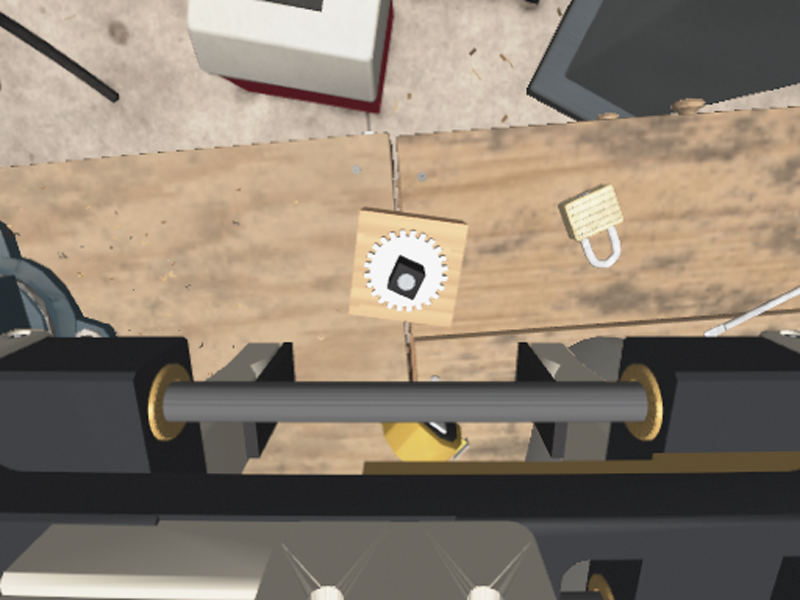

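The wrist view (800x600) shows the gear disc at (406,270), the grip top near (405,282), the padlock at (592,212), and clear space around the block. I'll enlarge the gear.

```bash
python3 - <<'E'
import cv2,numpy as np
p=np.load('pics/w1.npz')['p'][140:205,222:302]
cv2.imwrite('pics/w1c.png',cv2.resize(p,(720,585),interpolation=cv2.INTER_CUBIC)[:,:,::-1])
E
```

```text
(no output)
```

View pics/w1c.png

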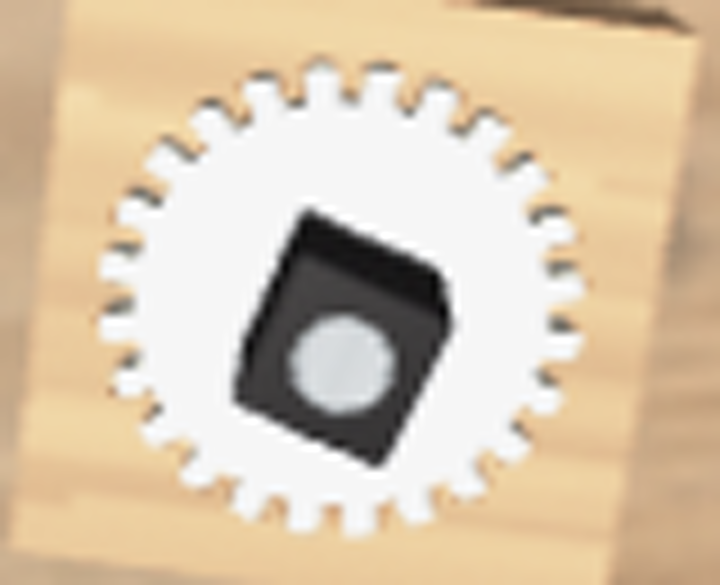

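The disc spans crop x 98–585 and y 60–538, so its centre is (341,299). The white spot on the grip top is at (343,363), and its top edge runs (238,400)→(380,467)→(452,322).

```bash
python3 - <<'E'
from h import *
c={'mtx':np.array([[277.74589441,0,258.92122613],[0,277.74589441,189.54935276],[0,0,1]]),'D':np.array([-0.02192444,0,0,0,0.]),
'R':np.array([[-4.32800090e-01,9.01489546e-01,8.24856551e-04],[8.69304462e-01,4.17105553e-01,2.65203149e-01],[2.38733814e-01,1.15496998e-01,-9.64192206e-01]]),'t':np.array([0.54983712,-0.38113582,0.29284507])}
q=lambda x,y:((x+.5)/9-.5+222,(y+.5)/9-.5+140)
g=atz(c,q(341,299),.05);print('disc',g,'spot',atz(c,q(343,363),.082))
P=[atz(c,q(*a),.082) for a in ((238,400),(380,467),(452,322))]
for a,b in zip(P,P[1:]): e=b-a;print(np.hypot(*e[:2]),np.degrees(np.arctan2(e[1],e[0]))%90)
Q=[atz(c,q(*a),.05) for a in ((98,299),(585,299),(341,60),(341,538))]
print(np.linalg.norm(Q[1]-Q[0]),np.linalg.norm(Q[3]-Q[2]))
T=np.array([[-.90182,-.43211,0],[-.43211,.90182,0],[0,0,-1.]])
print('tool angle of x mod 90',np.degrees(np.arctan2(-.43211,-.90182))%90)
print(T.T@(g-[0.56346968,-0.33832745,0.22562523]))
E
```

```text
disc [ 0.56236981 -0.3392659   0.05      ] spot [ 0.56348962 -0.33854692  0.082     ]
0.019679454686141188 89.56883840693355
0.02052790691544489 0.31586943300916914
0.06620172689544976 0.06634362740212768
tool angle of x mod 90 25.60156320204871
[ 0.0013974  -0.00037105  0.17562523]
```

The sizes check out: disc 66.2 mm, grip about 20 mm, gear yaw about 0 (mod 90°). The socket is at about -46° (mod 90°). The gripper body has to lie along +44° there to clear the bread maker, so I'll grasp with tool x at 270°, which is a turn of -1.124 rad.

Emit:
carry_out(steps="1 0.001 0 0.015 -0.14; 1 0 0 0.015 -0.14; 1 0 0 0.015 -0.14; 1 0 0 0.015 -0.14; 1 0 0 0.015 -0.14")

```text
time: 1.65
ee_pos: [0.5586, -0.3429, 0.1508]
orientation: [[-0.411, -0.912, -0.001], [-0.912, 0.411, 0.0], [0.0, 0.001, -1.0]]
wrist_force: [0.1, 1.5, 0.0]
grip_width: 0.0875
finger_force: 0.0
```

Emit:
carry_out(steps="1 0 0 0.015 -0.14; 1 0 0 0.015 -0.14; 1 0 0 0.01 -0.14; 1 0 0 0 0; 1 0 0 0 0")

```text
time: 2.15
ee_pos: [0.5591, -0.3428, 0.1116]
orientation: [[-0.013, -1.0, -0.001], [-1.0, 0.013, -0.0], [0.0, 0.001, -1.0]]
wrist_force: [-0.9, 0.1, 0.0]
grip_width: 0.0875
finger_force: 0.0
```

```bash
python3 - <<'E'
from bench import robot
import cv2,numpy as np
from h import *
s=robot.read_state();R=np.array(s['orientation']);print(s['time'],s['ee_pos'],np.degrees(np.arctan2(R[1,0],R[0,0]))%360,s['q'])
c=robot.calibration('wrist')
p,d=robot.camera('wrist')
# predicted disc centre/grip corners projected
g=np.array([.563,-.339])
ps=[[*g,.05],[*g,.082]]+[[g[0]+a*.011,g[1]+b*.011,z] for z in(.05,.082) for a,b in((1,1),(1,-1),(-1,-1),(-1,1))]
uv=cv2.projectPoints(np.array(ps,float),cv2.Rodrigues(np.array(c['R']))[0],np.array(c['t']),c['mtx'],c['D'])[0][:,0]
print(uv.round(1)[:2])
q=p.copy();u0,v0=int(uv[1][0])-60,int(uv[1][1])-45
x=cv2.resize(q[v0:v0+90,u0:u0+120],None,fx=6,fy=6,interpolation=cv2.INTER_CUBIC)
for a in uv: cv2.circle(x,(int((a[0]-u0+.5)*6),int((a[1]-v0+.5)*6)),3,(255,0,0),-1)
cv2.imwrite('pics/w2.png',x[:,:,::-1])
E
```

```text
2.15 [ 0.55905987 -0.34283766  0.11163564] 269.2669757661947 [-2.53163456e-01  4.15982645e-01 -1.77999614e-01  2.65406575e-04
 -9.77376797e-01  2.40221268e-01]
[[254.5 208.3]
 [253.8 223. ]]
```

View pics/w2.png

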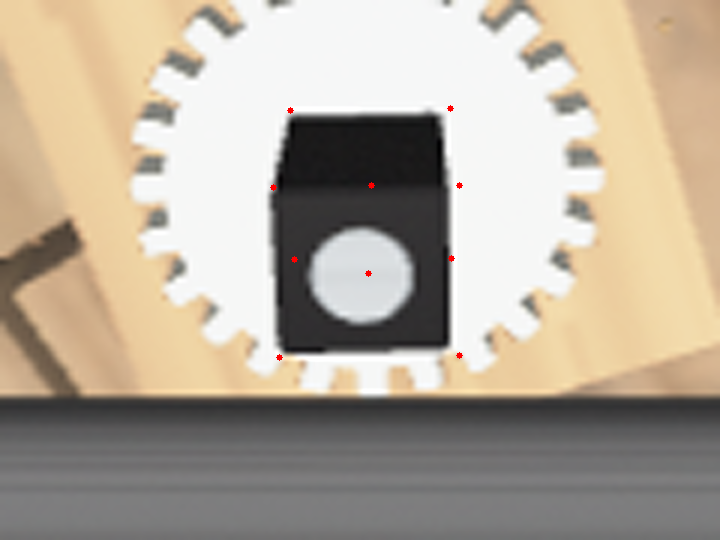

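The grip shows square-on in the crop, its top spot at (361,276) within about 1 mm of the prediction. So the gear is at (0.5636, -0.339) with yaw about 0. Next I correct by about 4 mm and descend.

Emit:
carry_out(steps="1 -0.004 -0.0045 0 -0.013; 1 0 0 0.02 0; 1 0 0 0.02 0; 1 0 0 0.0155 0; 1 0 0 0 0")

```text
time: 2.7
ee_pos: [0.5632, -0.3376, 0.0544]
orientation: [[0.004, -1.0, -0.003], [-1.0, -0.004, 0.001], [-0.001, 0.003, -1.0]]
wrist_force: [0.5, 0.2, -0.5]
grip_width: 0.0875
finger_force: 0.0
```

Emit:
carry_out(steps="0 0.0012 0 0 0; 0 0 0 0 0; 0 0 0 0 0; 0 0 0 0 0; 0 0 0 0 0")

```text
time: 3.2
ee_pos: [0.5643, -0.3395, 0.0566]
orientation: [[0.005, -1.0, 0.001], [-1.0, -0.005, -0.0], [0.0, -0.001, -1.0]]
wrist_force: [0.3, 0.5, -0.5]
grip_width: 0.0532
finger_force: 0.0
```

Emit:
carry_out(steps="0 0 0 0 0; 0 0 0 -0.01 0; 0 0 0 -0.03 0; 0 0 0 -0.03 0; 0 0 0 0 0")

```text
time: 3.7
ee_pos: [0.5668, -0.3407, 0.1318]
orientation: [[0.006, -1.0, 0.007], [-1.0, -0.006, -0.003], [0.003, -0.007, -1.0]]
wrist_force: [-0.3, -0.2, 0.2]
grip_width: 0.013
finger_force: 0.0
```

The fingers close slowly (about 70 mm/s), so I lifted before they reached the grip. I'll reopen and check that the gear hasn't moved.

Emit:
carry_out(steps="1 0 0 0 0; 1 0 0 0 0; 1 0 0 0 0; 1 0 0 0 0; 1 0 0 0 0")

```text
time: 4.2
ee_pos: [0.5639, -0.3394, 0.1255]
orientation: [[0.005, -1.0, -0.001], [-1.0, -0.005, 0.0], [-0.0, 0.001, -1.0]]
wrist_force: [-0.1, -0.4, 0.2]
grip_width: 0.0478
finger_force: 0.0
```

Emit:
carry_out(steps="1 0 0 0 0; 1 0 0 0 0; 1 0 0 0 0; 1 0 0 0 0; 1 0 0 0 0")

```text
time: 4.7
ee_pos: [0.5641, -0.3395, 0.1261]
orientation: [[0.005, -1.0, 0.0], [-1.0, -0.005, 0.0], [-0.0, -0.0, -1.0]]
wrist_force: [0.3, -0.1, 0.6]
grip_width: 0.0855
finger_force: 0.0
```

```bash
python3 - <<'E'
from bench import robot
import cv2,numpy as np
from h import *
s=robot.read_state();R=np.array(s['orientation']);print(s['time'],s['ee_pos'],np.degrees(np.arctan2(R[1,0],R[0,0]))%360,s['grip_width'])
c=robot.calibration('wrist')
p,d=robot.camera('wrist')
g=np.array([.5636,-.339])
ps=[[*g,.05],[*g,.082]]+[[g[0]+a*.011,g[1]+b*.011,.082] for a,b in((1,1),(1,-1),(-1,-1),(-1,1))]
uv=cv2.projectPoints(np.array(ps,float),cv2.Rodrigues(np.array(c['R']))[0],np.array(c['t']),c['mtx'],c['D'])[0][:,0]
u0,v0=int(uv[1][0])-60,int(uv[1][1])-45
x=cv2.resize(p[v0:v0+90,u0:u0+120],None,fx=6,fy=6,interpolation=cv2.INTER_CUBIC)
for a in uv: cv2.circle(x,(int((a[0]-u0+.5)*6),int((a[1]-v0+.5)*6)),3,(255,0,0),-1)
cv2.imwrite('pics/w3.png',x[:,:,::-1])
E
```

```text
4.7 [ 0.5641172  -0.33945793  0.12608625] 270.2873025037113 0.08554863825828138
```

View pics/w3.png

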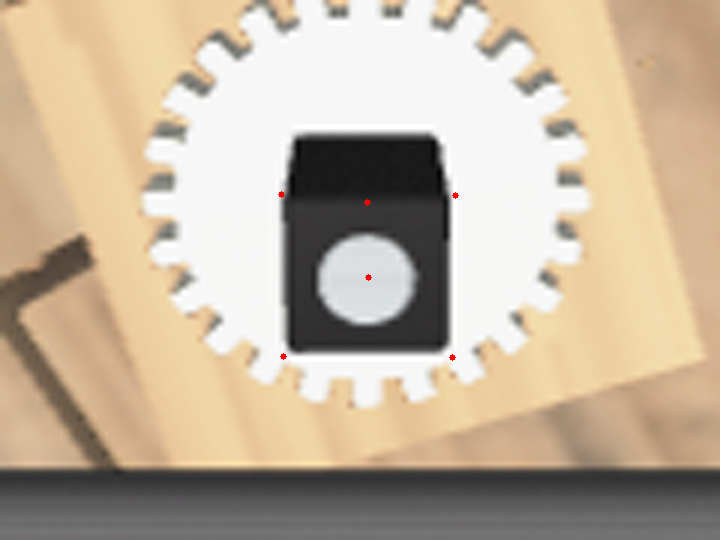

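The gear is untouched: the spot at (367,280) sits on the prediction and the grip is square to the tool. I'll descend 72 mm and close, waiting long enough this time.

Emit:
carry_out(steps="0.6 0 0 0.03 0; 0.6 0 0 0.025 0; 0.5 0 0 0.017 0; 0 0 0 0 0; 0 0 0 0 0")

```text
time: 5.25
ee_pos: [0.5643, -0.3396, 0.0544]
orientation: [[0.005, -1.0, -0.0], [-1.0, -0.005, -0.0], [0.0, 0.0, -1.0]]
wrist_force: [-0.1, -0.9, 0.2]
grip_width: 0.0531
finger_force: 0.0
```

Emit:
carry_out(steps="0 0 0 0 0; 0 0 0 0 0; 0 0 0 0 0; 0 0 0 0 0; 0 0 0 0 0")

```text
time: 5.75
ee_pos: [0.5643, -0.3395, 0.0547]
orientation: [[0.005, -1.0, 0.001], [-1.0, -0.005, -0.0], [0.0, -0.001, -1.0]]
wrist_force: [-1.2, 0.1, 3.1]
grip_width: 0.0219
finger_force: 30.0
```

Emit:
carry_out(steps="0 0 0 0 0; 0 0 0 0 0; 0 0 0 0 0; 0 0 0 0 0; 0 0 0 0 0")

```text
time: 6.25
ee_pos: [0.5643, -0.3395, 0.0547]
orientation: [[0.005, -1.0, 0.0], [-1.0, -0.005, -0.0], [0.0, -0.0, -1.0]]
wrist_force: [-1.6, 1.3, 6.0]
grip_width: 0.0215
finger_force: 30.0
```

Gripped at a width of 21.5 mm with 30 N. The TCP is 14.7 mm above the gear's origin. Lifting now.

Emit:
carry_out(steps="0 0 0 -0.01 0; 0 0 0 -0.02 0; 0 0 0 -0.03 0; 0 0 0 -0.03 0; 0 0 0 -0.03 0")

```text
time: 6.75
ee_pos: [0.5639, -0.3394, 0.1754]
orientation: [[0.005, -1.0, -0.0], [-1.0, -0.005, 0.0], [-0.0, 0.0, -1.0]]
wrist_force: [-0.3, 0.2, -0.7]
grip_width: 0.0218
finger_force: 30.0
```

Emit:
carry_out(steps="0 0 0 -0.04 0; 0 0 0 -0.04 0; 0 0 0 -0.04 0; 0 0 0 -0.04 0; 0 0 0 0 0")

```text
time: 7.25
ee_pos: [0.5657, -0.3408, 0.3416]
orientation: [[0.005, -1.0, 0.009], [-1.0, -0.005, -0.005], [0.005, -0.009, -1.0]]
wrist_force: [0.8, -0.1, -0.0]
grip_width: 0.0218
finger_force: 30.0
```

Emit:
carry_out(steps="0 -0.04 0.014 0 0; 0 -0.04 0.014 0 0; 0 -0.04 0.014 0 0; 0 -0.04 0.014 0 0; 0 -0.04 0.014 0 0")

```text
time: 7.75
ee_pos: [0.492, -0.1385, 0.3338]
orientation: [[0.005, -1.0, -0.0], [-1.0, -0.005, 0.0], [-0.0, 0.0, -1.0]]
wrist_force: [1.1, 1.0, -0.9]
grip_width: 0.022
finger_force: 30.0
```

Emit:
carry_out(steps="0 -0.04 0.014 0 0; 0 -0.04 0.014 0 0; 0 -0.04 0.014 0 0; 0 -0.04 0.014 0 0; 0 -0.04 0.014 0 0")

```text
time: 8.25
ee_pos: [0.4209, 0.061, 0.3341]
orientation: [[0.005, -1.0, 0.0], [-1.0, -0.005, 0.001], [-0.001, -0.0, -1.0]]
wrist_force: [0.8, 1.2, -0.4]
grip_width: 0.0216
finger_force: 30.0
```

Emit:
carry_out(steps="0 -0.04 0.014 0 0; 0 -0.04 0.014 0 0; 0 -0.04 0.014 0 0; 0 -0.04 0.014 0 0; 0 0 0 0 -0.14")

```text
time: 8.75
ee_pos: [0.3637, 0.223, 0.3338]
orientation: [[0.146, -0.989, -0.001], [-0.989, -0.146, 0.001], [-0.001, 0.0, -1.0]]
wrist_force: [-0.2, -0.5, -1.9]
grip_width: 0.0218
finger_force: 30.0
```

Emit:
carry_out(steps="0 0 0 0 -0.14; 0 0 0 0 -0.14; 0 0 0 0 -0.14; 0 0 0 0 -0.14; 0 0 0 0 -0.07")

```text
time: 9.25
ee_pos: [0.365, 0.2194, 0.3339]
orientation: [[0.704, -0.711, -0.0], [-0.711, -0.704, 0.0], [-0.0, 0.0, -1.0]]
wrist_force: [-1.2, -0.8, -1.4]
grip_width: 0.0217
finger_force: 30.0
```

```bash
python3 - <<'E'
from bench import robot
import cv2,numpy as np
from h import *
s=robot.read_state();R=np.array(s['orientation']);print(s['time'],s['ee_pos'],np.degrees(np.arctan2(R[1,0],R[0,0]))%360,s['q'])
c=robot.calibration('wrist');uv=cv2.projectPoints(np.array([[.41,.189,.062]]),cv2.Rodrigues(np.array(c['R']))[0],np.array(c['t']),c['mtx'],c['D'])[0][:,0];print(uv)
p,d=robot.camera('wrist');np.savez('pics/w4.npz',p=p,d=d,**c)
cv2.imwrite('pics/w4.png',cv2.resize(p,(800,600),interpolation=cv2.INTER_CUBIC)[:,:,::-1])
E
```

```text
9.25 [0.36499742 0.2193522  0.33390076] 314.71257017615744 [ 1.00802720e+00 -1.26124042e-01 -3.07481532e-01 -3.31255878e-04
 -1.38956865e+00 -2.27585879e-01]
[[251.24388536 126.17671501]]
```

View pics/w4.png

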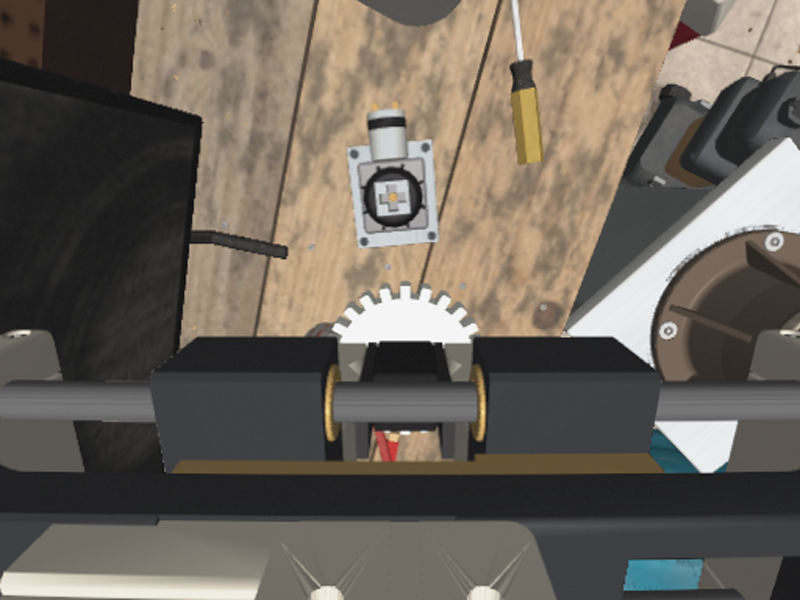

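The wrist view (800x600) shows the socket at (393,197) with its cross and brass pad visible, the motor pointing up the picture, and a tilt of about -4°. The gear is held in the fingers at (405,310). I'll measure on an enlarged crop.

```bash
python3 - <<'E'
import cv2,numpy as np
f=np.load('pics/w4.npz');p=f['p'][85:163,214:290]
cv2.imwrite('pics/w4c.png',cv2.resize(p,None,fx=7.5,fy=7.5,interpolation=cv2.INTER_CUBIC)[:,:,::-1])
for dz in(.1,.12,.15):
    X=np.array([[.41,.189,.062+dz]]);print(cv2.projectPoints(X,cv2.Rodrigues(f['R'])[0],f['t'],f['mtx'],f['D'])[0])
E
```

```text
[[[249.04624378 130.19094541]]]
[[[248.43900053 131.30030486]]]
[[[247.36805272 133.2569689 ]]]
```

View pics/w4c.png

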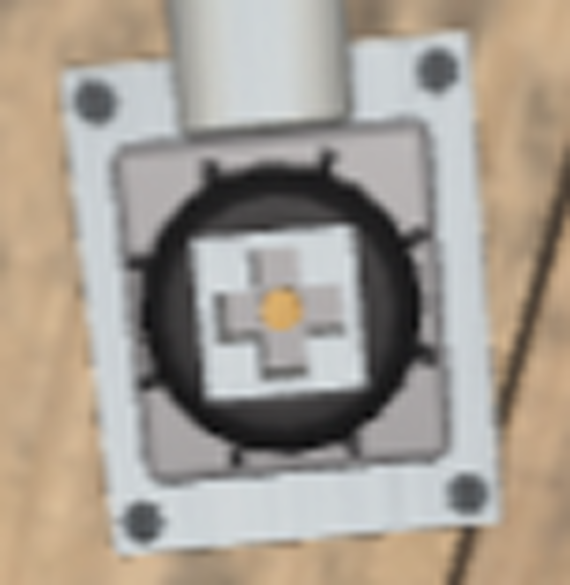

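Read from the crop: the socket face corners are (190,238), (355,226), (368,388), (206,402). The plate screws are (96,102), (437,70), (468,494), (143,522).

```bash
python3 - <<'E'
from h import *
f=np.load('pics/w4.npz');c={k:f[k] for k in('mtx','D','R','t')}
q=lambda x,y:((x+.5)/7.5-.5+214,(y+.5)/7.5-.5+85)
for n,P,z in(('sock',((190,238),(355,226),(368,388),(206,402)),.062),('scr',((96,102),(437,70),(468,494),(143,522)),.008)):
    W=np.array([atz(c,q(*a),z) for a in P]);print(n,W.mean(0))
    for i in range(4):
        e=W[(i+1)%4]-W[i];print(np.hypot(*e[:2]).round(4),(np.degrees(np.arctan2(e[1],e[0]))%90).round(1))
E
```

```text
sock [0.41010154 0.18971033 0.062     ]
0.033 48.8
0.032 49.6
0.0331 49.6
0.0325 49.4
scr [0.4102073  0.18959656 0.008     ]
0.0756 49.8
0.0938 49.8
0.0758 49.7
0.0936 49.7
```

Both features agree: socket at (0.410, 0.190), yaw 49.7° (mod 90), sizes right. I'll align above it by turning another 5° and moving (x +0.0534, y -0.012), then come down.

Emit:
carry_out(steps="0 0.027 -0.006 0 0; 0 0.0264 -0.006 0 0; 0 0 0 0 -0.087; 0 0 0.03 0; 0 0 0 0 0")

```text
schema error: expected 5 numbers
```

Emit:
carry_out(steps="0 0.027 -0.006 0 0; 0 0.0264 -0.006 0 0; 0 0 0 0 -0.087; 0 0 0 0.03 0; 0 0 0 0.03 0")

```text
time: 9.8
ee_pos: [0.4115, 0.1897, 0.2737]
orientation: [[0.758, -0.653, 0.001], [-0.653, -0.758, 0.002], [-0.0, -0.002, -1.0]]
wrist_force: [-0.3, -0.2, -1.9]
grip_width: 0.0215
finger_force: 30.0
```

Emit:
carry_out(steps="0 0 0 0.04 0; 0 0 0 0.04 0; 0 0 0 0.04 0; 0 0 0 0.025 0; 0 0 0 0 0")

```text
time: 10.3
ee_pos: [0.4092, 0.1878, 0.126]
orientation: [[0.758, -0.653, -0.005], [-0.653, -0.758, -0.005], [-0.001, 0.007, -1.0]]
wrist_force: [-0.5, -0.1, -0.4]
grip_width: 0.0218
finger_force: 30.0
```

Emit:
carry_out(steps="0 0 0 0 0; 0 0 0 0 0")

```text
time: 10.5
ee_pos: [0.4122, 0.1907, 0.1308]
orientation: [[0.759, -0.651, 0.002], [-0.651, -0.759, 0.002], [0.0, -0.003, -1.0]]
wrist_force: [0.9, 0.0, -0.3]
grip_width: 0.022
finger_force: 30.0
```

```bash
python3 - <<'E'
from bench import robot
import numpy as np
s=robot.read_state();R=np.array(s['orientation']);print(s['time'],s['ee_pos'],np.degrees(np.arctan2(R[1,0],R[0,0]))%360,s['wrist_force'])
print(R.T@(np.array([.4111,.1899,.1007])-s['ee_pos']))
E
```

```text
10.5 [0.41218375 0.19065792 0.13075126] 319.3815938377211 [ 0.93413754  0.0424863  -0.32489388]
[-0.00034167  0.00136161  0.03004757]
```

Emit:
carry_out(steps="0 0 0.001 0.012 -0.006; 0 0 0 0.01 0; 0 0 0 0 0; 0 0 0 0 0")

```text
time: 10.9
ee_pos: [0.4109, 0.1892, 0.1076]
orientation: [[0.763, -0.646, 0.0], [-0.646, -0.763, 0.0], [0.0, -0.0, -1.0]]
wrist_force: [0.4, -0.3, -1.7]
grip_width: 0.0216
finger_force: 30.0
```

```bash
python3 - <<'E'
from bench import robot
import numpy as np,cv2
s=robot.read_state();R=np.array(s['orientation']);print(s['time'],s['ee_pos'],np.degrees(np.arctan2(R[1,0],R[0,0]))%360,s['wrist_force'])
print(R.T@(np.array([.4111,.1899,.1007])-s['ee_pos']))
p,d=robot.camera('scene')
c=robot.calibration('scene')
uv=cv2.projectPoints(np.array([[.41,.19,.07]]),cv2.Rodrigues(np.array(c['R']))[0],np.array(c['t']),c['mtx'],c['D'])[0].ravel().astype(int);print(uv)
a=p[max(uv[1]-45,0):uv[1]+30,uv[0]-50:uv[0]+50]
cv2.imwrite('pics/s2.png',cv2.resize(a,None,fx=7,fy=7,interpolation=cv2.INTER_CUBIC)[:,:,::-1])
E
```

```text
10.9 [0.41085095 0.18923238 0.10758698] 319.73100212929614 [ 0.42649142 -0.32096655 -1.71496924]
[-0.00024276 -0.00066714  0.00688725]
[199 182]
```

Aligned within 0.7 mm and 0.1°. I'll lower gently and watch the force.

Emit:
carry_out(steps="0 0 -0.0005 0.004 0; 0 0 0 0.004 0; 0 0 0 0.004 0; 0 0 0 0 0; 0 0 0 0 0")

```text
time: 11.45
ee_pos: [0.4109, 0.1893, 0.0949]
orientation: [[0.763, -0.646, -0.0], [-0.646, -0.763, -0.0], [0.0, 0.001, -1.0]]
wrist_force: [0.2, 0.1, -0.2]
grip_width: 0.0218
finger_force: 30.0
```

Emit:
carry_out(steps="0 0 0 0.002 0; 0 0 0 0.002 0; 0 0 0 0.002 0; 0 0 0 0.001 0; 0 0 0 0 0")

```text
time: 11.95
ee_pos: [0.4108, 0.1893, 0.0879]
orientation: [[0.763, -0.646, -0.0], [-0.646, -0.763, -0.0], [-0.0, 0.0, -1.0]]
wrist_force: [0.8, -0.4, 0.3]
grip_width: 0.0219
finger_force: 30.0
```

There's no contact force with the splines about 5 mm in, so they have meshed. Pressing on against the spring.

Emit:
carry_out(steps="0 0 0 0.002 0; 0 0 0 0.002 0; 0 0 0 0.002 0; 0 0 0 0.002 0; 0 0 0 0 0")

```text
time: 12.45
ee_pos: [0.4111, 0.1895, 0.0802]
orientation: [[0.763, -0.646, 0.0], [-0.646, -0.763, 0.0], [0.0, -0.0, -1.0]]
wrist_force: [-1.2, -0.5, 6.9]
grip_width: 0.0219
finger_force: 30.0
```

Emit:
carry_out(steps="0 0 0 0.001 0; 0 0 0 0.001 0; 0 0 0 0.001 0; 0 0 0 0 0; 0 0 0 0 0")

```text
time: 12.95
ee_pos: [0.4111, 0.1895, 0.0775]
orientation: [[0.763, -0.646, 0.0], [-0.646, -0.763, 0.0], [0.0, -0.0, -1.0]]
wrist_force: [-1.8, -1.0, 7.5]
grip_width: 0.0214
finger_force: 30.0
```

Emit:
carry_out(steps="0 0 0 0.001 0; 0 0 0 0.001 0; 0 0 0 0 0; 0 0 0 0 0")

```text
time: 13.35
ee_pos: [0.4112, 0.1895, 0.0766]
orientation: [[0.763, -0.646, 0.001], [-0.646, -0.763, 0.0], [0.001, -0.001, -1.0]]
wrist_force: [-8.5, -2.3, 23.0]
grip_width: 0.0217
finger_force: 30.0
```

It stopped hard at z = 0.0766 (expected home 0.0767) with 23 N. I'll check the disc's height and tilt with the wrist depth, plus a final picture.

Emit:
carry_out(steps="0 0 0 0 0; 0 0 0 0 0; 0 0 0 0 0")

```text
time: 13.65
ee_pos: [0.4112, 0.1896, 0.0766]
orientation: [[0.764, -0.646, 0.001], [-0.646, -0.764, 0.0], [0.001, -0.001, -1.0]]
wrist_force: [-9.1, -1.8, 22.5]
grip_width: 0.0219
finger_force: 30.0
```

```bash
python3 - <<'E'
from bench import robot
import numpy as np,cv2
from h import *
s=robot.read_state();print(s['time'],s['ee_pos'],s['wrist_force'],s['grip_width'])
c=robot.calibration('wrist');p,d=robot.camera('wrist')
v,u=np.where((p.min(2)>200)&(d>0));n=cv2.undistortPoints(np.stack([u,v],1).astype(float)[:,None],c['mtx'],c['D'])[:,0]
X=(np.c_[n,np.ones(len(n))]*d[v,u][:,None]-c['t'])@np.array(c['R'])
m=(np.hypot(X[:,0]-.411,X[:,1]-.19)<.032)&(X[:,2]>.06)&(X[:,2]<.09);Y=X[m]
A=np.c_[Y[:,:2]-[.411,.19],np.ones(len(Y))];k=np.linalg.lstsq(A,Y[:,2],rcond=None)[0]
print(m.sum(),np.median(Y[:,2]),'tilt,z',k)
cv2.imwrite('pics/w5.png',cv2.resize(p,(800,600))[:,:,::-1])
E
```

```text
13.65 [0.41120152 0.18955061 0.07658565] [-9.0683949  -1.84024732 22.53094026] 0.021859560653209816
2132 0.0711202978832949 tilt,z [-0.02559412  0.01811896  0.07179852]
```

View pics/w5.png

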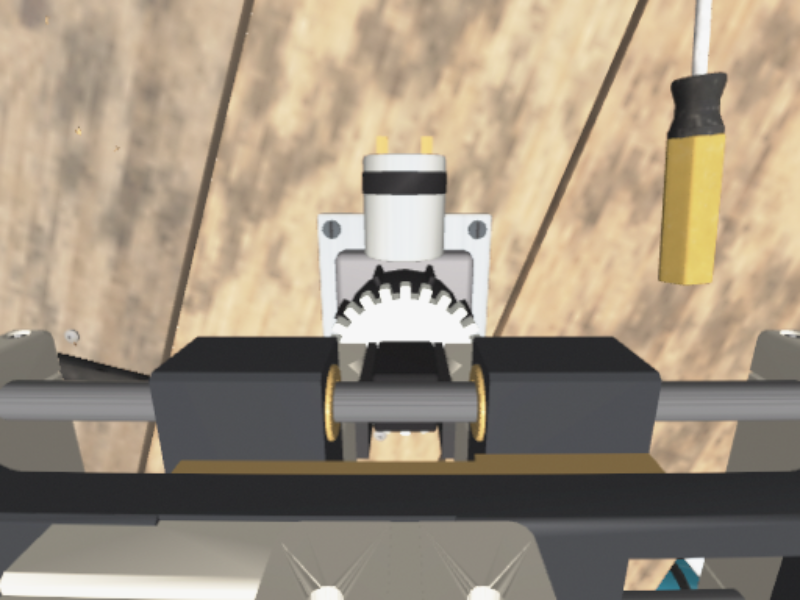

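The last picture shows the gear centred over the boss at (405,320), square with the drive unit. The disc top measures 71.8 mm against an expected 72 mm, so the gear is home. Handing in.

```bash
python3 -c "
from bench import robot
print(robot.finish_job())"
```

```text
the job is handed in; nothing more can be done
None
```

I handed the job in with the gear home in the socket, splines meshed, and the fingers still gripping and pressing it down with about 22 N. It took about 14 s, the disc top measured 71.8 mm (72 mm expected), and the arm's path kept clear of the screwdriver, padlock, tape measure and can, though I did not check them all again at the end.

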